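# Slide a copper disc home into its bonding pocket and weigh it down

## Robot

A 6-joint arm with a two-finger parallel gripper is mounted at the origin on a cart in front of the work surface, level with it; the furniture and walls round the work are solid. World frame = base frame: x ahead of the robot, y to its left, z up, the work surface at z = 0. Lengths are in m, angles in rad, forces in N, time in s.
With the tool pointing down it reaches from about 0.35 to 0.8 m from the base axis. Payload 7.3 kg.
Tool frame: the origin (TCP) lies at the very end of the fingers, on their centre line; the grasp point (between the pads) lies 19 mm behind it; y points along the fingers, x is the direction in which the jaws open and shut, and the axes are right-handed (so a half turn about y gives the same grasp; the last joint's range is limited). The gripper opens to 85 mm and grips with 20 to 120 N. Pads are 22 mm wide; open, the fingers measure 114 mm over their backs; the gripper's body (76 mm by 85 mm) begins 54 mm behind the grasp point. The pads swing forward as they close: fully open they stand 13 mm farther back than shut.
Start: joints at [1.005, 0.342, 1.524, -0, 1.275, -0.146], TCP at [0.214, 0.479, 0.231] pointing down, gripper open.
Joint ranges: [-2.53, 2.53], [-0.77, 2.02], [0.04, 2.7], [-1, 4.14], [0.28, 2.66], [-3.11, 3.11]. Speed limits (rad/s): [2.57, 2.57, 3.14, 3.14, 3.14, 3.14].

## Interface

Orientations are given as [roll, pitch, yaw] about the fixed x, y, z axes, in that order (R = Rz(yaw) Ry(pitch) Rx(roll)).
In Python, from cell import r gives the robot as it stands.
- The arm moves only by the tool carry_out, never from a script. Its argument "motion" is a list of rows, each a list of 5 numbers: the shift along the world's x, y, z in units of 30 mm (1.0 is 30 mm), then the turn about the world's z in units of 8 degrees (1.0 is 8 degrees), then the finger opening in mm, from 0 to 85.4. A call has 1 to 12 rows; each row shifts and turns the pose as measured when the row begins; what a row does not reach is not made up. A row lasts 1/10 s, in which the tool goes at most 50 mm and 8.59 degrees, less where a joint would pass 70% of its speed; a pose out of reach is approached as far as the arm can. A call is refused whole if a number of a shift passes 1 or a number of a turn 1, either way. A call with a gripper value outside its range is refused whole. The fingers move at their own pace and stop on an object; the grip force is fixed at half the most. Time passes only in rows, so rows that do not move let the fingers close. It gives the time, the measured TCP pose, the force and the opening at its end, in the units of the state.
- r.get_state(): the state, without advancing time (a new reading comes with each control period).
- r.camera(name): name is "side" or "top"; returns a dict with "img" (400x640x3 uint8, red, green, blue), "depth" (400x640 float32, m along the optical axis (not along the pixel's ray), 0 where there is no reading), "intrinsics" (3x3 intrinsics, pixels), "R" (3x3) and "t" (3): a world point X has camera coordinates R X + t. Camera axes: x right, y down, z forward; pixel columns grow to the right and rows downward; lengths in m; the calibration is good to about 2 mm. A picture is of the moment at which its call begins.
- r.finish_job(): hands the job in, once; it reports no verdict.
The state is a dict: "clock": time; "joint_pos": joint angles; "qvel": joint speeds; "joint_efforts": joint torques, N m; "eef_pos": TCP position; "orientation": TCP orientation; "wrist_force": force on the tool from outside, world axes, zero at the start; "wrist_torque": the same for the moment, N m; "finger_gap": opening from 0.0 (shut) to 1.0 (fully open).
Only numpy, scipy, OpenCV 4.12 (cv2) and the standard library are available. Lean on these libraries where they do the work, as an engineer would, in place of code of your own. Each camera call takes 0.05 s, during which the arm holds its last target.

## Task

Without lifting it off the fixture, slide the copper disc along the fixture's channel until you feel it drop into the round pocket and lie flat and fully home there; the floor with the pocket has been re-clamped, so the pocket's place along the channel is known only roughly, and while sliding the disc must never be pressed or shoved against the fixture with more than about 20 N. Then stand the brass weight gently and upright on the middle of the disc and let go, leaving the green reel, the red hex keys and the side cutters where they are.

Things in the scene. Friction and masses are not known exactly. Their poses are not given: they have to be found in the camera images.
- fixture_mid (a point): Fixed grey bonding fixture, 88 mm wide (its x), 310 mm long (its y). Point on the bright metal floor of its straight channel, midway along and across, 16 mm above the bench; z up. The channel runs along y, 51 mm wide, 210 mm long; the lips along both sides and the end blocks stand 3 mm above the floor. The plain floor lets the disc slide at about 1 to 2 N
- pocket_about (a point): Middle of the stretch of channel floor in which the pocket may be: 42 mm along +y from fixture_mid, same axes. The round pocket, 52 mm across, 4 mm deep, square-walled, is centred across the channel, but its centre lies anywhere up to 22 mm to either side (along y) of this point; the floor that holds it is clamped and does not move
- disc_center (a point): Plain solid copper disc, 50 mm across and 12 mm thick, about 0.2 kg, lying flat on the channel floor in the -y half of the channel. The point is its centre, 6 mm above its underside; z is its axis. Resting on the floor its centre is 6 mm above the floor, fully home in the pocket 2 mm above the floor; its top then still stands 8 mm above the floor
- weight_center (a point): Turned brass hold-down weight with a neck and head, 40 mm across, 58 mm high, 0.5 kg, standing on the bench in front of the fixture, to the left or to the right. The point is on its axis, half-way up (29 mm above its underside); z up. Its body has straight upright sides, 40 mm across, from the foot to about 30 mm up: the neck cannot be gripped under the head, so grip the body
- reel_green: Reel of solder wire with green flanges, standing upright, 72 mm across and 66 mm high, origin at the centre of its underside; a bystander, in front of the fixture on the left or right, where the brass weight is not
- hex_keys: Red folding hex key set lying flat, 26 x 85 x 18 mm, origin at the centre of its underside; a bystander near the front edge of the bench
- nippers: Side cutters with blue handles lying flat, 48 x 111 x 12 mm, origin at the centre of the underside; a bystander far to the right
Not all that is in view belongs to the job. Leave any black or purple look-alike of the part that bears weight_center alone.

How it is judged:
By the outcome, as a careful person would: the job done as asked, in the order asked, and still so for the second after the job is handed in, with the robot touching nothing.
It also fails if it takes over 64 s, if anything falls off the work surface, if the arm or the gripper's body presses on something with over 40 N, if the wrist force passes 120 N, or if a joint passes its speed limit or range.

## Working session

There is one attempt and no reset: what is moved stays moved. The work goes in short steps, Python scripts to look and compute and a tool call to move; the robot and the scene stay as the last step left them, time stands still between calls to the robot, and variables do not carry over. Pictures are saved under pics/ and viewed, and the job is handed in when it is done.

Besides the shell and the picture viewer there is one more tool, called after "Request:" by a JSON object that holds its "method" and its "body", one argument or row to a line. carry_out: Moves the arm, as the interface text tells. Its arguments: {"type":"object","properties":{"motion":{"type":"array"}},"required":["motion"]}

```bash
ls; mkdir -p pics; python3 - <<'E'
from cell import r
import cv2,numpy as np
print(r.get_state())
for n in("top","side"):
    c=r.camera(n); cv2.imwrite(f"pics/{n}0.png",c["img"][:,:,::-1]); np.savez(f"pics/{n}0.npz",**{k:np.array(v) for k,v in c.items()})
    print(n,c["intrinsics"],c["R"],c["t"])
E
```

```text
pics
{'clock': 0.0, 'joint_pos': array([ 1.00498412e+00,  3.42726288e-01,  1.52504142e+00, -5.73228617e-06,
        1.27537700e+00, -1.45994670e-01]), 'qvel': array([-1.44420782e-03, -6.52690737e-04, -6.18822517e-05, -1.57823286e-03,
       -8.42746881e-04,  6.68176361e-04]), 'joint_efforts': array([ 4.89477661e-04, -4.33669889e+01, -2.46013534e+01, -2.20910420e-04,
        7.88628648e-03,  4.34801746e-05]), 'eef_pos': array([0.2137458 , 0.47907436, 0.23061558]), 'orientation': array([-1.57057596e+00,  1.53633920e-03,  1.15098064e+00]), 'wrist_force': array([0.17077355, 0.28482142, 0.16212882]), 'wrist_torque': array([ 0.00062755, -0.04887329,  0.05435501]), 'finger_gap': 1.0000452641154123}
top [[506.94956536   0.         318.60472731]
 [  0.         506.94956536 192.23991206]
 [  0.           0.           1.        ]] [[ 0.00857013 -0.99983608  0.0159491 ]
 [-0.99449287 -0.01018822 -0.1043079 ]
 [ 0.1044533  -0.01496734 -0.99441716]] [-0.1175315   0.47094544  1.32867956]
side [[508.43760231   0.         318.82462773]
 [  0.         508.43760231 206.59991009]
 [  0.           0.           1.        ]] [[ 0.95366469 -0.30009561  0.02159345]
 [-0.11313385 -0.42417534 -0.8984854 ]
 [ 0.27879093  0.85441085 -0.43847202]] [-0.47210788  0.06389843  1.5635382 ]
```

View pics/top0.png

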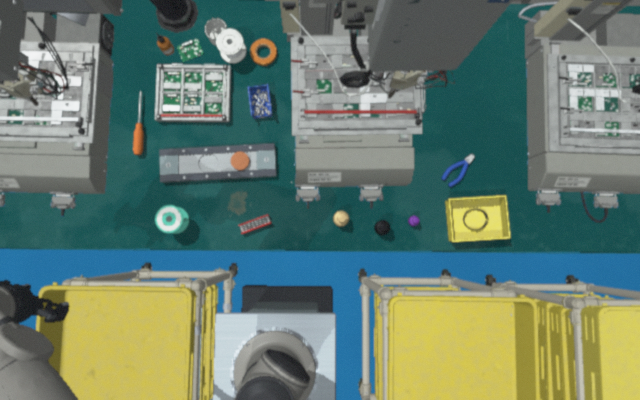

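View pics/side0.png

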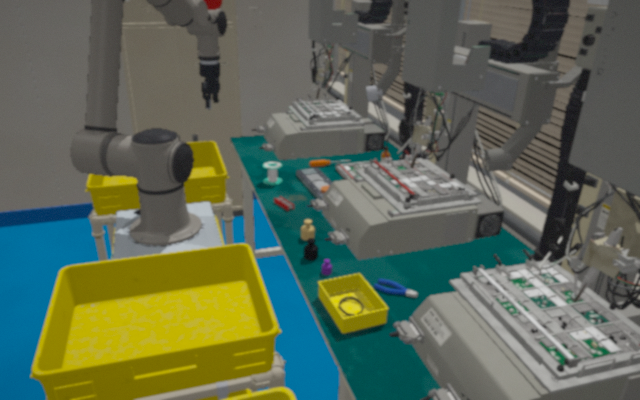

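The top view shows the fixture at cols 160–276, rows 145–183, the copper disc at about (240,160), the brass weight at about (342,219), the black and purple look-alikes at (382,228) and (414,221), and the reel at (172,220). I'll zoom in and measure.

```bash
cat > h.py <<'E'
import numpy as np,cv2
def ray(c,u,v,z):
    K,R,t=c["intrinsics"],c["R"],c["t"]
    d=R.T@np.linalg.inv(K)@np.array([u,v,1.]); o=-R.T@t
    return o+d*(z-o[2])/d[2]
def proj(c,X):
    p=c["intrinsics"]@(c["R"]@np.array(X)+c["t"]); return p[:2]/p[2]
def mask(hsv,lo,hi,box):
    m=cv2.inRange(hsv,np.array(lo),np.array(hi)); k=np.zeros_like(m); x0,y0,x1,y1=box; k[y0:y1,x0:x1]=m[y0:y1,x0:x1]
    return k
E
python3 - <<'E'
from h import *
c=np.load("pics/top0.npz"); im=c["img"]
hsv=cv2.cvtColor(im,cv2.COLOR_RGB2HSV)
cv2.imwrite("pics/zf.png",cv2.resize(im[135:195,150:285],None,fx=5.9,fy=5.9,interpolation=cv2.INTER_CUBIC)[:,:,::-1])
cv2.imwrite("pics/zw.png",cv2.resize(im[195:250,310:440],None,fx=6,fy=6,interpolation=cv2.INTER_CUBIC)[:,:,::-1])
def rep(n,m,z):
    cs,_=cv2.findContours(m,0,2); k=max(cs,key=cv2.contourArea); (e)=cv2.minAreaRect(k)
    M=cv2.moments(k); u,v=M['m10']/M['m00'],M['m01']/M['m00']
    print(n,e,cv2.contourArea(k),u,v,ray(c,u,v,z), "depth",c["depth"][int(v),int(u)])
    return u,v
print(hsv[160,240],hsv[219,342],hsv[150,170],hsv[165,180],hsv[160,215])
rep("disc",mask(hsv,(3,90,90),(20,255,255),(200,140,270,185)),.028)
rep("weight",mask(hsv,(8,40,90),(35,255,255),(320,200,365,235)),.05)
# height along
K,R,t=c["intrinsics"],c["R"],c["t"]
for u,v in[(240,160),(342,219),(342,215),(342,224),(180,162),(200,160),(215,160),(262,160),(170,150),(310,230)]:
    z=c["depth"][v,u]; X=R.T@(np.linalg.inv(K)@np.array([u,v,1.])*z-t); print(u,v,X)
E
```

```text
[ 11 132 191] [ 21  85 212] [102  31 106] [ 94  10 174] [ 87  13 198]
disc ((239.50001525878906, 160.5), (16.970561981201172, 16.970561981201172), 45.0) 229.0 239.66157205240174 160.39082969432314 [0.5553501  0.09906164 0.028     ] depth 1.3529708
weight ((340.5, 218.0), (14.0, 15.0), 90.0) 168.0 340.39285714285717 217.94642857142858 [ 0.40256587 -0.17019684  0.05      ] depth 1.3201044
240 160 [0.55572056 0.09759289 0.03215909]
342 219 [ 0.399355   -0.17381809  0.05953825]
342 215 [ 0.40983765 -0.17388992  0.05774212]
342 224 [ 0.38748063 -0.17541897  0.03439318]
180 162 [ 0.33057418 -0.09282734  1.37225961]
200 160 [0.55822514 0.20888638 0.0099926 ]
215 160 [0.55774222 0.16728845 0.01560564]
262 160 [0.55848858 0.04019601 0.01965539]
170 150 [0.58360184 0.28912761 0.01623382]
310 230 [ 0.37189805 -0.09112624  0.00206   ]
```

View pics/zf.png

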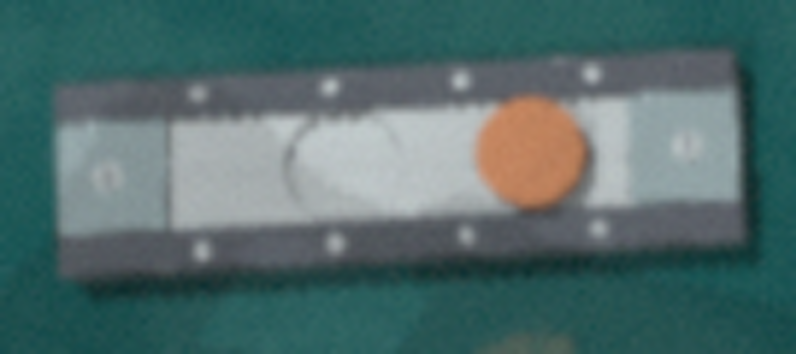

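View pics/zw.png

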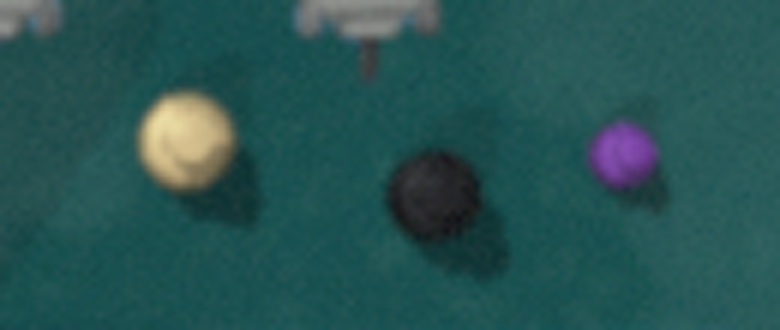

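```bash
python3 - <<'E'
from h import *
c=np.load("pics/top0.npz"); s=np.load("pics/side0.npz")
f=lambda a,b:((a+.5)/5.9-.5+150,(b+.5)/5.9-.5+135)
P=[ray(c,*f(*p),.019) for p in[(57,87),(737,50),(745,243),(62,278)]]
for p in P:print(p)
m=sum(P)/4;print("mid",m)
a=(P[0]+P[3]-P[1]-P[2])[:2]; a/=np.linalg.norm(a); print("yaw y axis",np.degrees(np.arctan2(-a[0],a[1])),"len",np.linalg.norm(P[0]-P[1]),np.linalg.norm(P[2]-P[3]),"w",np.linalg.norm(P[0]-P[3]),np.linalg.norm(P[1]-P[2]))
for n,p,z in[("endL",(168,175),.018),("endR",(632,150),.018),("disc",(531,152),.028),("pocketL",(285,165),.016),("pocketC",(347,160),.016)]:
    X=ray(c,*f(*p),z); d=(X-m)[:2]; print(n,X,"along",d@a,"across",d@np.array([a[1],-a[0]]))
g=lambda a,b:((a+.5)/6-.5+310,(b+.5)/6-.5+195)
print("weight", ray(c,*g(187,141),.03),ray(c,*g(187,141),.05))
im=s["img"]
cv2.imwrite("pics/zs.png",cv2.resize(im[150:290,250:390],None,fx=4.2,fy=4.2,interpolation=cv2.INTER_CUBIC)[:,:,::-1])
for n,X in[("w0",(.402,-.172,0)),("w58",(.402,-.172,.058)),("disc",ray(c,*f(531,152),.028))]: 
    q=proj(s,X);print(n,q,(q-[250,150]+.5)*4.2-.5)
E
```

```text
[0.58458036 0.3172648  0.019     ]
[0.60541226 0.00740488 0.019     ]
[0.51608319 0.00218612 0.019     ]
[0.496731   0.31138561 0.019     ]
mid [0.5507017  0.15956035 0.019     ]
yaw y axis 3.713945499412782 len 0.3105593939082131 0.3098045118405376 w 0.08804586609123055 0.08948138110908245
endL [0.54466657 0.26553511 0.018     ] along 0.1061431297398651 across 0.0008420794869208365
endR [0.55858342 0.05462966 0.018     ] along -0.1052208634664867 across 0.001068262395661576
disc [0.5554653  0.09926976 0.028     ] along -0.06047254016161559 across 0.0008482619136327242
pocketL [0.55019661 0.21299616 0.016     ] along 0.053356309838937854 across 0.002957284034644839
pocketC [0.55282528 0.18482805 0.016     ] along 0.02507707538282625 across 0.0037558342285497217
weight [ 0.40330083 -0.17231584  0.03      ] [ 0.40221718 -0.17113144  0.05      ]
w0 [306.47892545 236.99227479] [238.81148687 366.96755413]
w58 [306.69367039 219.88045994] [239.71341565 295.09793174]
disc [326.896884   187.80355882] [324.56691281 160.37494703]
```

View pics/zs.png

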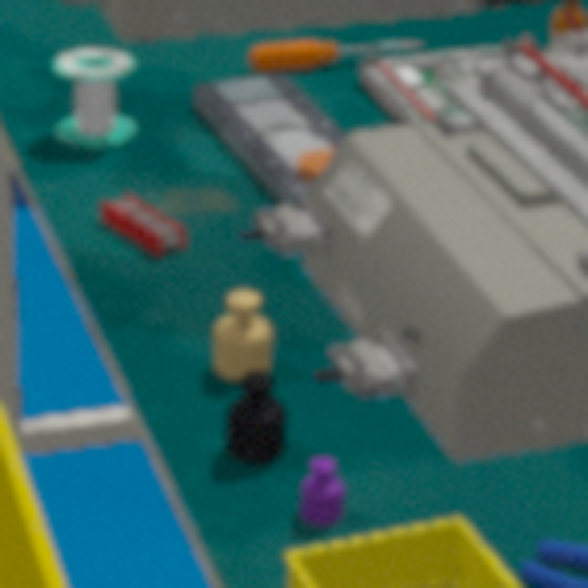

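```bash
python3 - <<'E'
from h import *
c=np.load("pics/top0.npz");K,R,t=c["intrinsics"],c["R"],c["t"]
v,u=np.mgrid[0:400,0:640]; z=c["depth"]
X=(np.stack([u,v,np.ones_like(u)],-1)@np.linalg.inv(K).T*z[...,None]-t)@R
ok=z>0
for xs in [(.33,.4),(.4,.44),(.44,.5),(.5,.6),(.6,.7)]:
  o=[]
  for y0 in np.arange(-.3,.36,.04):
    m=ok&(X[...,0]>xs[0])&(X[...,0]<xs[1])&(X[...,1]>y0)&(X[...,1]<y0+.04)
    o.append(f"{y0:.2f}:{X[...,2][m].max() if m.any() else -1:.2f}")
  print(xs,*o)
E
```

```text
(0.33, 0.4) -0.30:0.06 -0.26:0.01 -0.22:0.05 -0.18:0.06 -0.14:0.01 -0.10:0.01 -0.06:0.01 -0.02:0.02 0.02:0.03 0.06:0.03 0.10:0.02 0.14:0.01 0.18:0.01 0.22:0.07 0.26:0.07 0.30:0.07 0.34:0.01
(0.4, 0.44) -0.30:0.01 -0.26:0.04 -0.22:0.06 -0.18:0.06 -0.14:0.01 -0.10:0.07 -0.06:0.01 -0.02:0.01 0.02:0.02 0.06:0.01 0.10:0.01 0.14:0.01 0.18:0.01 0.22:0.07 0.26:0.07 0.30:0.07 0.34:0.01
(0.44, 0.5) -0.30:0.09 -0.26:0.09 -0.22:0.09 -0.18:0.10 -0.14:0.10 -0.10:0.11 -0.06:0.10 -0.02:0.01 0.02:0.01 0.06:0.01 0.10:0.01 0.14:0.01 0.18:0.01 0.22:0.01 0.26:0.02 0.30:0.02 0.34:0.01
(0.5, 0.6) -0.30:0.13 -0.26:0.13 -0.22:0.14 -0.18:0.14 -0.14:0.14 -0.10:0.15 -0.06:0.15 -0.02:0.03 0.02:0.03 0.06:0.04 0.10:0.04 0.14:0.03 0.18:0.03 0.22:0.03 0.26:0.03 0.30:0.03 0.34:0.03
(0.6, 0.7) -0.30:0.74 -0.26:0.74 -0.22:0.74 -0.18:0.69 -0.14:0.69 -0.10:0.20 -0.06:0.21 -0.02:0.04 0.02:0.02 0.06:0.04 0.10:0.03 0.14:0.03 0.18:0.03 0.22:0.03 0.26:0.03 0.30:0.03 0.34:0.03
```

Request:
{"method": "carry_out", "body": {
  "motion": [
    [0.8,-1,-0.2,-0.6,0],
    [0.8,-1,-0.2,-0.6,0],
    [0.8,-1,-0.2,-0.6,0],
    [0.8,-1,-0.2,-0.6,0],
    [0.8,-1,-0.2,-0.6,0],
    [0.8,-1,-0.2,-0.6,0],
    [0.8,-1,-0.2,-0.6,0],
    [0.8,-1,-0.2,-0.6,0],
    [0.8,-1,-0.2,-0.6,0],
    [0.8,-1,-0.2,-0.6,0],
    [0.8,-1,-0.2,-0.6,0],
    [0,0,0,0,0]
  ]
}}

```text
clock: 1.3
eef_pos: [0.4831, 0.1348, 0.1587]
orientation: [-1.57, 0.005, 0.196]
wrist_force: [-0.7, 0.5, 0.1]
finger_gap: 0.0
```

Request:
{"method": "carry_out", "body": {
  "motion": [
    [0.6,-0.7,-0.5,-0.3,0],
    [0.6,-0.7,-0.5,-0.3,0],
    [0.6,-0.7,-0.5,-0.3,0],
    [0.6,-0.6,-0.5,0,0],
    [0.1,0,-0.6,0,0],
    [0,0,-0.5,0,0],
    [0,0,0,0,0]
  ]
}}

```text
clock: 2.0
eef_pos: [0.5581, 0.0532, 0.0611]
orientation: [-1.567, 0.009, 0.069]
wrist_force: [-0.3, -0.2, -0.1]
finger_gap: -0.002
```

Request:
{"method": "carry_out", "body": {
  "motion": [
    [0,0,-0.5,0,0],
    [0,0,-0.5,0,0],
    [0,0,-0.1,0,0],
    [0,0,0,0,0]
  ]
}}

```text
clock: 2.4
eef_pos: [0.5578, 0.0558, 0.0297]
orientation: [-1.567, 0.008, 0.073]
wrist_force: [0.2, -0.4, -0.5]
finger_gap: 0.003
```

```bash
python3 - <<'E'
from cell import r
from h import *
print(r.get_state()["eef_pos"],r.get_state()["wrist_force"])
c=r.camera("top");im=c["img"]
a=cv2.resize(im[120:195,150:285],None,fx=4,fy=4,interpolation=2)
b=cv2.resize(r.camera("side")["img"][130:205,270:405],None,fx=4,fy=4,interpolation=2)
cv2.imwrite("pics/p1.png",np.vstack([a,b])[:,:,::-1])
E
```

```text
[0.5577809  0.05580484 0.02965635] [ 0.21119776 -0.40447038 -0.48791085]
```

View pics/p1.png

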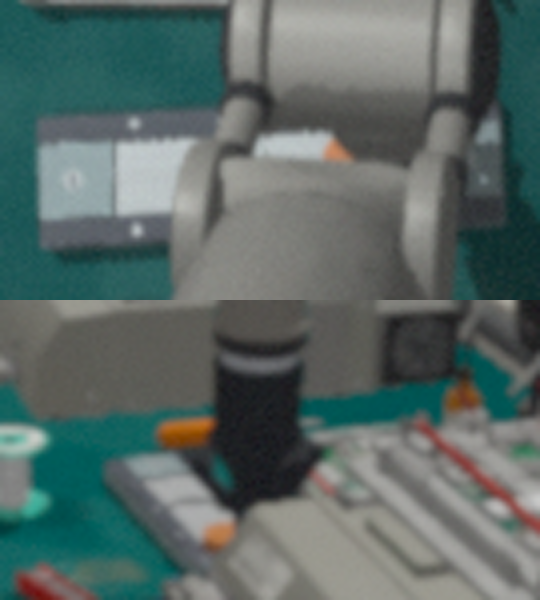

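Request:
{"method": "carry_out", "body": {
  "motion": [
    [0,-0.05,-0.2,0,0],
    [0,-0.02,-0.08,0,0],
    [0,0,0,0,0]
  ]
}}

```text
clock: 2.8
eef_pos: [0.5593, 0.0536, 0.0231]
orientation: [-1.568, 0.004, 0.074]
wrist_force: [0.7, -0.3, -0.5]
finger_gap: 0.002
```

Request:
{"method": "carry_out", "body": {
  "motion": [
    [0,0,-0.07,0,0],
    [0,0.1,0,0,0],
    [0,0.1,0,0,0],
    [0,0,0,0,0]
  ]
}}

```text
clock: 3.2
eef_pos: [0.5594, 0.0599, 0.021]
orientation: [-1.567, 0.004, 0.073]
wrist_force: [0.1, -0.2, 0.2]
finger_gap: -0.002
```

Request:
{"method": "carry_out", "body": {
  "motion": [
    [0,0.08,0,0,0],
    [0,0.08,0,0,0],
    [-0.01,0.08,0,0,0],
    [-0.01,0.08,0,0,0]
  ]
}}

```text
clock: 3.6
eef_pos: [0.5589, 0.0699, 0.0211]
orientation: [-1.568, 0.003, 0.073]
wrist_force: [0.2, -1.9, -0.5]
finger_gap: 0.0
```

Request:
{"method": "carry_out", "body": {
  "motion": [
    [-0.006,0.08,0,0,0],
    [-0.006,0.08,0,0,0],
    [-0.006,0.08,0,0,0],
    [-0.006,0.08,0,0,0],
    [-0.006,0.08,0,0,0],
    [-0.006,0.08,0,0,0],
    [-0.006,0.08,0,0,0],
    [-0.006,0.08,0,0,0]
  ]
}}

```text
clock: 4.4
eef_pos: [0.5573, 0.0906, 0.0211]
orientation: [-1.568, 0.003, 0.073]
wrist_force: [0.2, -1.6, -0.5]
finger_gap: -0.0
```

Request:
{"method": "carry_out", "body": {
  "motion": [
    [-0.006,0.08,0,0,0],
    [-0.006,0.08,0,0,0],
    [-0.006,0.08,0,0,0],
    [-0.006,0.08,0,0,0],
    [-0.006,0.08,0,0,0],
    [-0.006,0.08,0,0,0],
    [-0.006,0.08,0,0,0],
    [-0.006,0.08,0,0,0],
    [-0.006,0.08,0,0,0],
    [-0.006,0.08,0,0,0],
    [-0.006,0.08,0,0,0],
    [-0.006,0.08,0,0,0]
  ]
}}

```text
clock: 5.6
eef_pos: [0.5551, 0.1219, 0.0211]
orientation: [-1.569, 0.003, 0.073]
wrist_force: [-0.0, -1.8, -0.9]
finger_gap: -0.001
```

```bash
python3 - <<'E'
from cell import r
from h import *
b=cv2.resize(r.camera("side")["img"][150:215,275:365],None,fx=7,fy=7,interpolation=2)
cv2.imwrite("pics/p2.png",b[:,:,::-1])
E
```

```text
(no output)
```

View pics/p2.png

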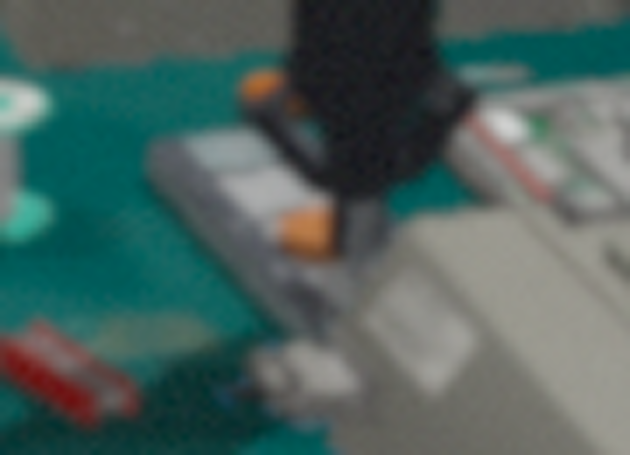

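The side view shows the disc at about (305,232) in the zoom, pushed ahead of the finger. The force is steady at about 1.8 N. I'll go slower from here.

Request:
{"method": "carry_out", "body": {
  "motion": [
    [-0.003,0.05,0,0,0],
    [-0.003,0.05,0,0,0],
    [-0.003,0.05,0,0,0],
    [-0.003,0.05,0,0,0],
    [-0.003,0.05,0,0,0],
    [-0.003,0.05,0,0,0]
  ]
}}

```text
clock: 6.25
eef_pos: [0.5544, 0.1318, 0.0212]
orientation: [-1.569, 0.003, 0.073]
wrist_force: [-0.5, -2.0, -0.6]
finger_gap: 0.0
```

Request:
{"method": "carry_out", "body": {
  "motion": [
    [-0.003,0.04,0,0,0],
    [-0.003,0.04,0,0,0],
    [-0.003,0.04,0,0,0],
    [-0.003,0.04,0,0,0]
  ]
}}

```text
clock: 6.65
eef_pos: [0.5542, 0.137, 0.0214]
orientation: [-1.569, 0.003, 0.073]
wrist_force: [0.2, -1.2, 0.5]
finger_gap: 0.0
```

Request:
{"method": "carry_out", "body": {
  "motion": [
    [-0.003,0.03,-0.005,0,0],
    [-0.003,0.03,-0.005,0,0],
    [-0.003,0.03,0,0,0]
  ]
}}

```text
clock: 6.95
eef_pos: [0.5541, 0.1398, 0.0212]
orientation: [-1.569, 0.003, 0.074]
wrist_force: [0.7, -2.2, 1.2]
finger_gap: -0.002
```

Request:
{"method": "carry_out", "body": {
  "motion": [
    [-0.004,0.03,0,0,0],
    [-0.004,0.03,0,0,0],
    [-0.003,0.03,0,0,0]
  ]
}}

```text
clock: 7.25
eef_pos: [0.554, 0.1425, 0.0214]
orientation: [-1.569, 0.002, 0.073]
wrist_force: [0.2, -3.0, 1.6]
finger_gap: 0.0
```

Request:
{"method": "carry_out", "body": {
  "motion": [
    [-0.005,0.03,-0.005,0,0],
    [-0.004,0.03,0,0,0]
  ]
}}

```text
clock: 7.45
eef_pos: [0.5539, 0.1443, 0.0215]
orientation: [-1.569, 0.001, 0.073]
wrist_force: [1.0, -2.4, 2.5]
finger_gap: 0.001
```

```bash
python3 - <<'E'
from cell import r
from h import *
b=cv2.resize(r.camera("side")["img"][150:215,275:365],None,fx=7,fy=7,interpolation=2)
cv2.imwrite("pics/p3.png",b[:,:,::-1])
E
```

```text
(no output)
```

View pics/p3.png

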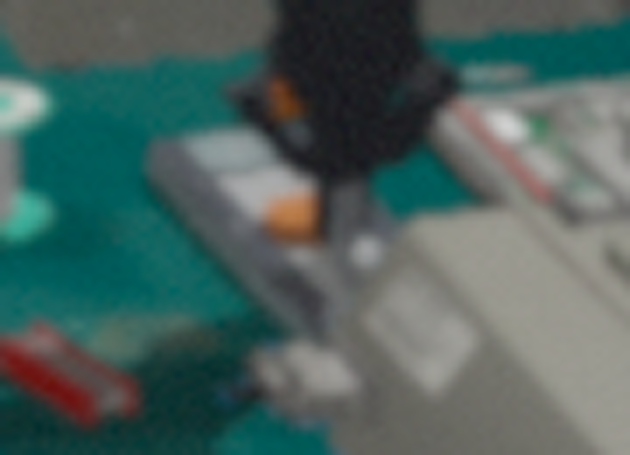

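Request:
{"method": "carry_out", "body": {
  "motion": [
    [-0.005,0.03,0,0,0],
    [-0.005,0.03,0,0,0]
  ]
}}

```text
clock: 7.7
eef_pos: [0.5539, 0.1464, 0.0217]
orientation: [-1.569, 0.001, 0.073]
wrist_force: [0.8, -1.9, 1.3]
finger_gap: -0.002
```

Request:
{"method": "carry_out", "body": {
  "motion": [
    [-0.003,0.03,-0.01,0,0],
    [-0.003,0.03,-0.005,0,0]
  ]
}}

```text
clock: 7.9
eef_pos: [0.5535, 0.1486, 0.021]
orientation: [-1.569, 0.001, 0.073]
wrist_force: [-0.0, -1.0, -1.0]
finger_gap: -0.003
```

Request:
{"method": "carry_out", "body": {
  "motion": [
    [-0.003,0.03,0,0,0],
    [-0.002,0.02,0,0,0]
  ]
}}

```text
clock: 8.1
eef_pos: [0.5529, 0.1506, 0.0205]
orientation: [-1.569, 0.002, 0.073]
wrist_force: [0.7, -0.5, -0.2]
finger_gap: 0.0
```

Request:
{"method": "carry_out", "body": {
  "motion": [
    [-0.002,0.02,0.015,0,0],
    [-0.002,0.02,0.005,0,0]
  ]
}}

```text
clock: 8.3
eef_pos: [0.5524, 0.152, 0.0207]
orientation: [-1.568, 0.003, 0.073]
wrist_force: [0.9, -1.9, -0.3]
finger_gap: -0.003
```

Request:
{"method": "carry_out", "body": {
  "motion": [
    [0,0.02,0.005,0,0]
  ]
}}

```text
clock: 8.4
eef_pos: [0.5525, 0.1524, 0.0208]
orientation: [-1.569, 0.003, 0.074]
wrist_force: [1.1, -3.3, -0.9]
finger_gap: 0.001
```

Request:
{"method": "carry_out", "body": {
  "motion": [
    [0,0.02,0.005,0,0]
  ]
}}

```text
clock: 8.5
eef_pos: [0.5527, 0.1526, 0.0211]
orientation: [-1.57, 0.003, 0.074]
wrist_force: [0.8, -5.2, 0.0]
finger_gap: 0.002
```

Force rises while the motion stops, so the disc has reached a wall. I'll back off and look.

Request:
{"method": "carry_out", "body": {
  "motion": [
    [0,-0.1,0.03,0,0],
    [0,-0.4,0.1,0,0],
    [0,-0.4,0.8,0,0],
    [-0.3,-0.5,1,0,0],
    [-1,-0.6,1,0,0],
    [-1,-1,0.7,0,0],
    [-1,-1,0.5,0,40],
    [-1,-1,0,0,65],
    [-0.5,-1,0,0,65],
    [-0.5,-1,0,0,65],
    [0,-1,0,0,65],
    [0,-1,0,0,65]
  ]
}}

```text
clock: 9.7
eef_pos: [0.3833, -0.1257, 0.1514]
orientation: [-1.567, -0.002, 0.077]
wrist_force: [0.2, 0.2, 0.4]
finger_gap: 0.756
```

```bash
python3 - <<'E'
from cell import r
from h import *
s=r.get_state();print(s["eef_pos"],s["wrist_force"],s["finger_gap"])
c=r.camera("top");im=c["img"]
np.savez("pics/top4.npz",**{k:np.array(v) for k,v in c.items()})
a=cv2.resize(im[135:195,150:285],None,fx=5.9,fy=5.9,interpolation=2)
cv2.imwrite("pics/p4.png",a[:,:,::-1])
d=r.camera("side");np.savez("pics/side4.npz",**{k:np.array(v) for k,v in d.items()})
cv2.imwrite("pics/p4s.png",cv2.resize(d["img"][150:215,275:365],None,fx=7,fy=7,interpolation=2)[:,:,::-1])
cv2.imwrite("pics/p4w.png",im[:,:,::-1])
E
```

```text
[ 0.38334871 -0.12566274  0.15140712] [0.1774204  0.18524929 0.4485813 ] 0.7563192047445632
```

View pics/p4.png

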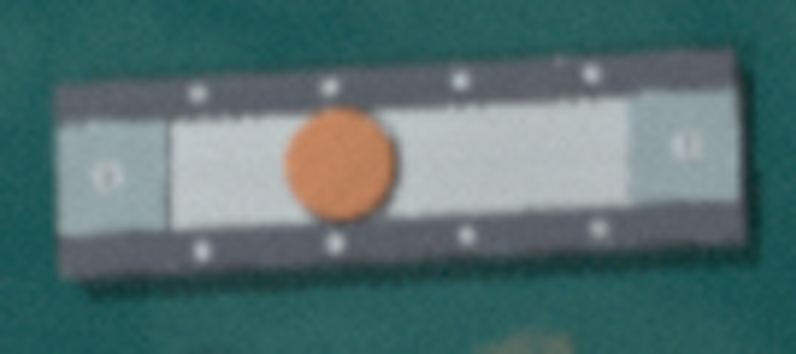

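View pics/p4s.png

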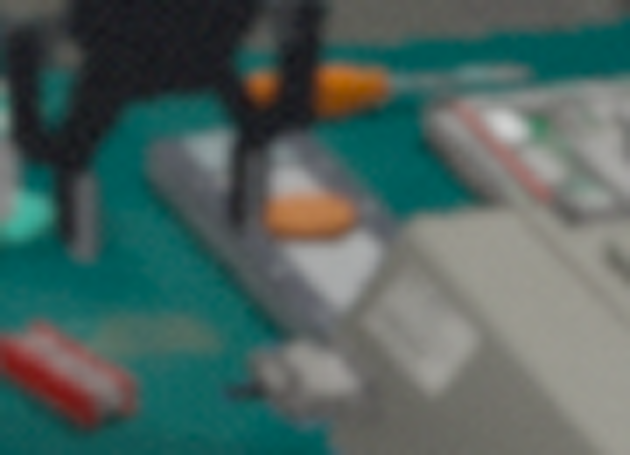

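```bash
python3 - <<'E'
from h import *
def pts(c):
    K,R,t=c["intrinsics"],c["R"],c["t"];v,u=np.mgrid[0:400,0:640]
    return (np.stack([u,v,np.ones_like(u)],-1)@np.linalg.inv(K).T*c["depth"][...,None]-t)@R
for f in("top0","top4"):
    c=np.load(f"pics/{f}.npz");X=pts(c);hsv=cv2.cvtColor(c["img"],cv2.COLOR_RGB2HSV)
    m=mask(hsv,(3,90,90),(20,255,255),(190,140,270,185)); 
    cs,_=cv2.findContours(m,0,2);k=max(cs,key=cv2.contourArea);M=cv2.moments(k);u,v=M['m10']/M['m00'],M['m01']/M['m00']
    mm=cv2.erode(m,np.ones((3,3)))>0
    P=X[mm];P=P[np.abs(P[:,2]-np.median(P[:,2]))<.012];A=np.c_[P[:,:2]-P[:,:2].mean(0),np.ones(len(P))]
    s,*_=np.linalg.lstsq(A,P[:,2],rcond=None);sd=np.std(P[:,2]-A@s)
    fl=X[158:163,250:256,2] if f=="top4" else X[158:163,222:228,2]
    lip=X[147:150,215:270,2]
    print(f,u,v,"ctr",ray(c,u,v,.024),"tophgt med",np.median(P[:,2]),s,"sd",sd,len(P),"floor",np.median(fl),"lip",np.median(lip),"pos from px",P[:,:2].mean(0))
for f,z in (("side0",.028),("side4",.024),("side4",.028)):
    c=np.load(f"pics/{f}.npz");hsv=cv2.cvtColor(c["img"],cv2.COLOR_RGB2HSV)
    m=mask(hsv,(3,100,90),(20,255,255),(308,172,330,192)); M=cv2.moments(m,True);print(f,M['m00'],M['m10']/M['m00'],M['m01']/M['m00'])
c=np.load("pics/side4.npz");t=np.load("pics/top4.npz")
f=lambda a,b:((a+.5)/5.9-.5+150,(b+.5)/5.9-.5+135)
for z in(.024,.028):
    D=ray(t,*f(341,165),z);print(z,D)
    e=[proj(c,D+[.025*np.cos(q),.025*np.sin(q),h]) for q in np.linspace(0,6.28,60) for h in(0,-.012 if z>.025 else -.007)]
    e=np.array(e);print("pred side bbox",e.min(0),e.max(0))
X,Y,W,H=0,0,0,0
hsv=cv2.cvtColor(c["img"],cv2.COLOR_RGB2HSV);m=mask(hsv,(3,70,80),(22,255,255),(305,172,335,192));ys,xs=np.nonzero(m);print("obs",xs.min(),ys.min(),xs.max(),ys.max())
E
```

```text
top0 239.66157205240174 160.39082969432314 ctr [0.55601895 0.09963263 0.024     ] tophgt med 0.029064401480204904 [ 0.01545212 -0.01044419  0.02916896] sd 0.00265759034441236 186 floor 0.017584719656496266 lip 0.020176490070559418 pos from px [0.55518637 0.09885236]
top4 207.47008547008548 162.51923076923077 ctr [0.54927341 0.1856018  0.024     ] tophgt med 0.025191362955097513 [ 0.00760639 -0.03210766  0.02490694] sd 0.0027051910097453196 191 floor 0.01615569076917451 lip 0.01962029460914781 pos from px [0.54913607 0.18542604]
side0 32.0 324.4375 188.53125
side4 65.0 318.55384615384617 180.53846153846155
side4 65.0 318.55384615384617 180.53846153846155
0.024 [0.54918501 0.18583622 0.024     ]
pred side bbox [310.99531634 177.07667238] [324.65143466 184.18557423]
0.028 [0.54853644 0.18500948 0.028     ]
pred side bbox [310.88664614 176.18016933] [324.58214151 184.54456105]
obs 312 178 325 183
```

```bash
python3 - <<'E'
from cell import r
from h import *
D=[]
for i in range(10):
    c=r.camera("top");D.append(c["depth"])
K,R,t=c["intrinsics"],c["R"],c["t"];v,u=np.mgrid[0:400,0:640]
X=(np.stack([u,v,np.ones_like(u)],-1)@np.linalg.inv(K).T*np.median(D,0)[...,None]-t)@R
hsv=cv2.cvtColor(c["img"],cv2.COLOR_RGB2HSV)
m=cv2.erode(mask(hsv,(3,90,90),(20,255,255),(190,140,270,185)),np.ones((3,3)))>0
def fit(P):
    A=np.c_[P[:,:2]-P[:,:2].mean(0),np.ones(len(P))];s,*_=np.linalg.lstsq(A,P[:,2],rcond=None);return s,np.std(P[:,2]-A@s)
print(fit(X[m])); print("floor",fit(X[157:164,222:254].reshape(-1,3)))
# weight
hs=X[205:230,330:352];print("weight top z",np.percentile(hs[...,2],98)); 
E
```

```text
(array([-0.00397059, -0.00329376,  0.02479518]), np.float64(0.0011451676456246185))
floor (array([-0.03054688, -0.00457163,  0.0168983 ]), np.float64(0.0010738481527357512))
weight top z 0.5083542260518923
```

```bash
python3 - <<'E'
from h import *
s=np.load("pics/side0.npz");t=np.load("pics/top0.npz")
for c,b in((t,(325,203,358,235)),(s,(295,215,322,245))):
    hsv=cv2.cvtColor(c["img"],cv2.COLOR_RGB2HSV);m=mask(hsv,(10,40,60),(32,255,255),b)
    cs,_=cv2.findContours(m,0,2);k=max(cs,key=cv2.contourArea);print(cv2.boundingRect(k),cv2.minEnclosingCircle(k),cv2.contourArea(k))
    for W in((.4035,-.1725),(.4015,-.171)):
        q=np.linspace(0,6.28,60);e=np.array([proj(c,(W[0]+.02*np.cos(a),W[1]+.02*np.sin(a),h)) for a in q for h in(0,.03)])
        print(W,"body bbox",e.min(0),e.max(0),"head",proj(c,(*W,.058)))
E
```

```text
(333, 211, 16, 16) ((340.2916564941406, 218.19444274902344), 7.911814212799072) 170.0
(0.4035, -0.1725) body bbox [332.78389875 210.47578139] [348.3544358  225.99085901] head [341.46191161 217.42886571]
(0.4015, -0.171) body bbox [332.22613709 211.22259427] [347.78721661 226.72630653] head [340.88137166 218.19389432]
(301, 219, 14, 21) ((306.5, 229.0), 10.594910621643066) 196.5
(0.4035, -0.1725) body bbox [300.34819976 225.06436908] [313.8261373  240.32180365] head [307.22819143 219.89487631]
(0.4015, -0.171) body bbox [299.57277188 224.91978029] [313.03791801 240.16773037] head [306.43678095 219.74986821]
```

Request:
{"method": "carry_out", "body": {
  "motion": [
    [0.3,-0.8,0,0,65],
    [0.36,-0.78,0,0,65],
    [0,0,-0.6,0,65],
    [0,0,-0.6,0,65],
    [0,0,-0.6,0,65],
    [0,0,0,0,65]
  ]
}}

```text
clock: 10.9
eef_pos: [0.406, -0.1714, 0.0958]
orientation: [-1.568, -0.002, 0.083]
wrist_force: [0.0, 1.4, 0.5]
finger_gap: 0.758
```

```bash
python3 - <<'E'
from cell import r
from h import *
d=r.camera("side")
cv2.imwrite("pics/p5s.png",cv2.resize(d["img"][185:260,265:365],None,fx=7,fy=7,interpolation=2)[:,:,::-1])
d=r.camera("top")
cv2.imwrite("pics/p5t.png",cv2.resize(d["img"][170:250,290:410],None,fx=6,fy=6,interpolation=2)[:,:,::-1])
E
```

```text
(no output)
```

View pics/p5s.png

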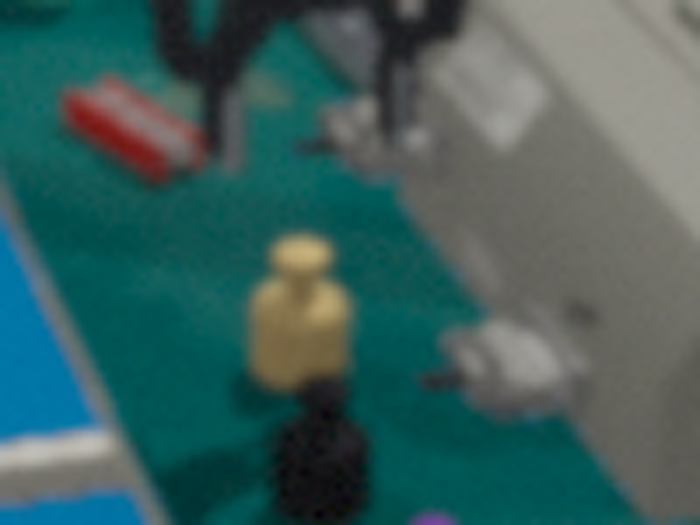

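View pics/p5t.png

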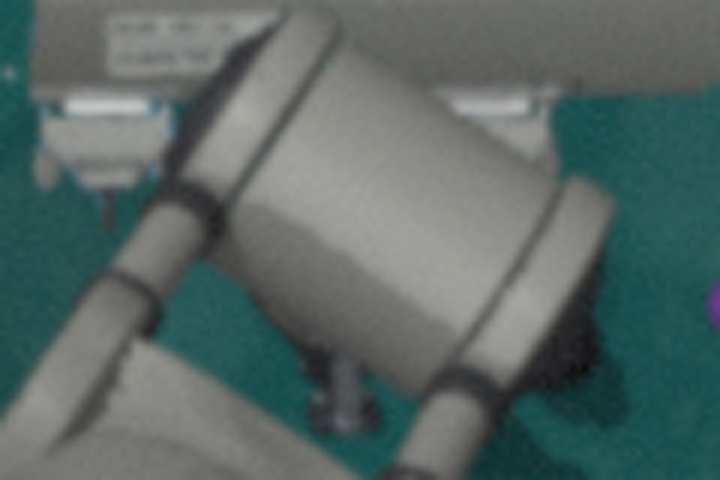

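Request:
{"method": "carry_out", "body": {
  "motion": [
    [-0.1,-0.05,-0.5,0,65],
    [0,0,-0.5,0,65],
    [0,0,-0.5,0,65],
    [0,0,0,0,65]
  ]
}}

```text
clock: 11.4
eef_pos: [0.4074, -0.1749, 0.0561]
orientation: [-1.576, -0.013, 0.085]
wrist_force: [0.2, 0.1, -0.1]
finger_gap: 0.761
```

Request:
{"method": "carry_out", "body": {
  "motion": [
    [-0.14,0.06,0,0,65],
    [0,0,0,0,65],
    [0,0,0,0,65]
  ]
}}

```text
clock: 11.7
eef_pos: [0.4043, -0.1736, 0.0589]
orientation: [-1.579, -0.016, 0.086]
wrist_force: [-0.8, -0.6, -0.3]
finger_gap: 0.76
```

```bash
python3 - <<'E'
from cell import r
s=r.get_state();print(s["joint_pos"].round(3),s["orientation"],s["eef_pos"],s["qvel"].round(3))
E
```

```text
[-0.583  0.421  1.984  0.006  0.719 -0.673] [-1.57899953 -0.0163032   0.08586949] [ 0.40434217 -0.17359459  0.05889301] [-0.    -0.018  0.003 -0.002  0.01  -0.001]
```

Request:
{"method": "carry_out", "body": {
  "motion": [
    [0,0,-0.3,0,65],
    [0,0,-0.3,0,65],
    [0,0,-0.3,0,65],
    [0,0,0,0,65]
  ]
}}

```text
clock: 12.1
eef_pos: [0.4049, -0.174, 0.0307]
orientation: [-1.581, -0.018, 0.086]
wrist_force: [0.0, -0.5, -0.5]
finger_gap: 0.764
```

Request:
{"method": "carry_out", "body": {
  "motion": [
    [-0.04,0.02,-0.3,0,65],
    [0,0,-0.3,0,65],
    [0,0,-0.2,0,65],
    [0,0,0,0,65]
  ]
}}

```text
clock: 12.5
eef_pos: [0.4032, -0.173, 0.0037]
orientation: [-1.579, -0.017, 0.086]
wrist_force: [0.5, 0.1, -0.4]
finger_gap: 0.763
```

Request:
{"method": "carry_out", "body": {
  "motion": [
    [0,0,0,0,36],
    [0,0,0,0,30],
    [0,0,0,0,25],
    [0,0,0,0,25],
    [0,0,0,0,25]
  ]
}}

```text
clock: 13.0
eef_pos: [0.4031, -0.1729, 0.004]
orientation: [-1.579, -0.017, 0.086]
wrist_force: [0.6, -0.5, -3.9]
finger_gap: 0.447
```

Request:
{"method": "carry_out", "body": {
  "motion": [
    [0,0,0.3,0,25],
    [0,0,0.6,0,25],
    [0,0,0.8,0,25],
    [0,0.1,0.8,0,25],
    [0,0.5,0.8,0,25],
    [0,0.8,0.5,0,25],
    [0,0.8,0.3,0,25],
    [0,0,0,0,25]
  ]
}}

```text
clock: 13.8
eef_pos: [0.4002, -0.1038, 0.1338]
orientation: [-1.576, -0.014, 0.083]
wrist_force: [-0.6, 0.1, -5.1]
finger_gap: 0.453
```

```bash
python3 - <<'E'
from cell import r
from h import *
d=r.camera("side")
cv2.imwrite("pics/p6s.png",cv2.resize(d["img"][155:260,250:365],None,fx=6,fy=5.7,interpolation=2)[:,:,::-1])
print(r.get_state()["finger_gap"])
E
```

```text
0.4445650400543709
```

View pics/p6s.png

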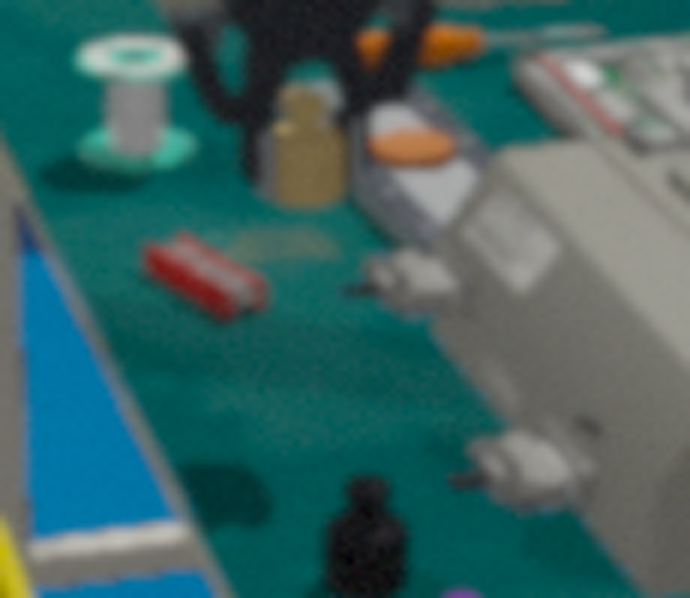

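The weight is held: the wrist reads 5 N and it hangs upright at about (308,150) in the zoom. I'm carrying it to the disc.

Request:
{"method": "carry_out", "body": {
  "motion": [
    [0,0.7,0,0,25],
    [0.3,0.9,0,0,25],
    [0.6,0.9,0,0,25],
    [0.6,0.9,0,0,25],
    [0.6,0.9,0,0,25],
    [0.6,0.9,0,0,25],
    [0.6,0.9,0,0,25],
    [0.6,0.9,0,0,25],
    [0.4,0.9,0,0,25],
    [0.2,0.6,0,0,25],
    [0,0,0,0,25]
  ]
}}

```text
clock: 14.95
eef_pos: [0.5385, 0.1528, 0.1282]
orientation: [-1.58, -0.004, 0.076]
wrist_force: [-0.3, -0.1, -5.0]
finger_gap: 0.448
```

Request:
{"method": "carry_out", "body": {
  "motion": [
    [0.2,0.6,-0.2,0,25],
    [0.15,0.5,-0.3,0,25],
    [0,0,-0.5,0,25],
    [0,0,-0.5,0,25],
    [0,0,0,0,25],
    [0,0,0,0,25]
  ]
}}

```text
clock: 15.55
eef_pos: [0.5484, 0.1825, 0.0776]
orientation: [-1.583, 0.004, 0.075]
wrist_force: [0.9, 0.1, -4.2]
finger_gap: 0.444
```

Request:
{"method": "carry_out", "body": {
  "motion": [
    [0.02,0.11,-0.4,0,25],
    [0,0,-0.4,0,25],
    [0,0,-0.4,0,25],
    [0,0,-0.1,0,25],
    [0,0,0,0,25],
    [0,0,0,0,25]
  ]
}}

```text
clock: 16.15
eef_pos: [0.5496, 0.1853, 0.036]
orientation: [-1.583, 0.003, 0.074]
wrist_force: [-0.1, 0.3, -4.9]
finger_gap: 0.442
```

```bash
python3 - <<'E'
from cell import r
from h import *
s=r.get_state();print(s["eef_pos"],s["wrist_force"])
d=r.camera("side")
a=cv2.resize(d["img"][150:210,280:365],None,fx=7,fy=7,interpolation=2)
cv2.imwrite("pics/p7s.png",a[:,:,::-1])
print(proj(d,(.5492,.1857,.024)), proj(d,(.5492,.1857,.082)))
E
```

```text
[0.54959604 0.18527346 0.03600641] [-0.09212263  0.27225529 -4.89523261]
[317.85269762 179.72530624] [318.18545477 164.94883905]
```

View pics/p7s.png

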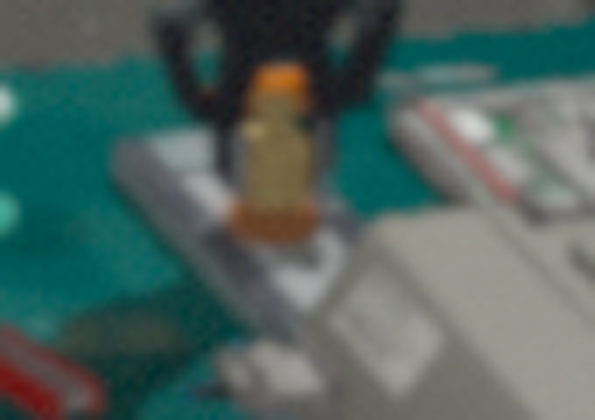

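Request:
{"method": "carry_out", "body": {
  "motion": [
    [-0.02,0.01,-0.12,0,25],
    [0,0,-0.06,0,25],
    [0,0,0,0,25]
  ]
}}

```text
clock: 16.5
eef_pos: [0.5497, 0.1858, 0.0314]
orientation: [-1.583, 0.0, 0.074]
wrist_force: [-0.2, 0.1, -4.7]
finger_gap: 0.445
```

Request:
{"method": "carry_out", "body": {
  "motion": [
    [-0.02,0,-0.05,0,25],
    [0,0,-0.03,0,25],
    [0,0,0,0,25]
  ]
}}

```text
clock: 16.8
eef_pos: [0.5492, 0.1859, 0.0291]
orientation: [-1.583, -0.0, 0.074]
wrist_force: [-0.4, -0.7, -5.5]
finger_gap: 0.443
```

Request:
{"method": "carry_out", "body": {
  "motion": [
    [0,0,-0.03,0,25],
    [0,0,0,0,25]
  ]
}}

```text
clock: 17.0
eef_pos: [0.5494, 0.1859, 0.0282]
orientation: [-1.583, -0.001, 0.074]
wrist_force: [-0.5, 0.6, -5.8]
finger_gap: 0.444
```

Request:
{"method": "carry_out", "body": {
  "motion": [
    [0,0,-0.025,0,25],
    [0,0,0,0,25]
  ]
}}

```text
clock: 17.2
eef_pos: [0.5495, 0.1859, 0.0282]
orientation: [-1.583, -0.001, 0.074]
wrist_force: [-0.3, 0.3, -5.0]
finger_gap: 0.443
```

Request:
{"method": "carry_out", "body": {
  "motion": [
    [0,0,-0.035,0,25],
    [0,0,-0.02,0,25]
  ]
}}

```text
clock: 17.4
eef_pos: [0.5497, 0.186, 0.028]
orientation: [-1.583, -0.002, 0.074]
wrist_force: [-3.2, -1.8, 2.5]
finger_gap: 0.445
```

Contact: the wrist Fz went from -5 to +2.5 N. I'm releasing.

Request:
{"method": "carry_out", "body": {
  "motion": [
    [0,0,0,0,45],
    [0,0,0,0,55],
    [0,0,0,0,66],
    [0,0,0,0,66],
    [0,0,0,0,66]
  ]
}}

```text
clock: 17.9
eef_pos: [0.5516, 0.1863, 0.029]
orientation: [-1.582, -0.007, 0.074]
wrist_force: [-0.9, 0.8, 0.6]
finger_gap: 0.773
```

Request:
{"method": "carry_out", "body": {
  "motion": [
    [-0.06,0,0.2,0,66],
    [0,0,0.4,0,66],
    [0,0,0.5,0,66],
    [0,0,0,0,66]
  ]
}}

```text
clock: 18.3
eef_pos: [0.5498, 0.1864, 0.0648]
orientation: [-1.582, -0.007, 0.074]
wrist_force: [0.6, 0.2, 0.3]
finger_gap: 0.772
```

Request:
{"method": "carry_out", "body": {
  "motion": [
    [0,0,0.7,0,66],
    [0,0,0.9,0,66],
    [0,0,0.9,0,66],
    [0,0,0.8,0,66],
    [-0.5,0,0.6,0,66],
    [-1,0.3,0,0,66],
    [-1,0.3,0,0,66],
    [-1,0.5,0,0,66],
    [-1,0.6,0,0,66],
    [-1,0.6,0,0,66],
    [0,0,0,0,66]
  ]
}}

```text
clock: 19.4
eef_pos: [0.3782, 0.2556, 0.1877]
orientation: [-1.581, -0.011, 0.07]
wrist_force: [1.0, -0.1, -0.0]
finger_gap: 0.778
```

```bash
python3 - <<'E'
from cell import r
from h import *
s=r.get_state();print(s["eef_pos"],s["wrist_force"])
d=r.camera("side");t=r.camera("top")
np.savez("pics/top8.npz",**{k:np.array(v) for k,v in t.items()});np.savez("pics/side8.npz",**{k:np.array(v) for k,v in d.items()})
cv2.imwrite("pics/p8s.png",cv2.resize(d["img"][150:210,280:365],None,fx=7,fy=7,interpolation=2)[:,:,::-1])
cv2.imwrite("pics/p8t.png",cv2.resize(t["img"][135:245,150:285],None,fx=5.4,fy=5.4,interpolation=2)[:,:,::-1])
E
```

```text
[0.37817404 0.2556199  0.18769145] [ 1.01717418 -0.0683079  -0.03499321]
```

View pics/p8s.png

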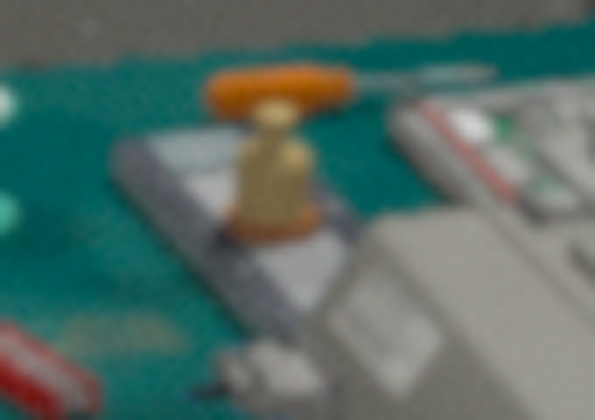

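View pics/p8t.png

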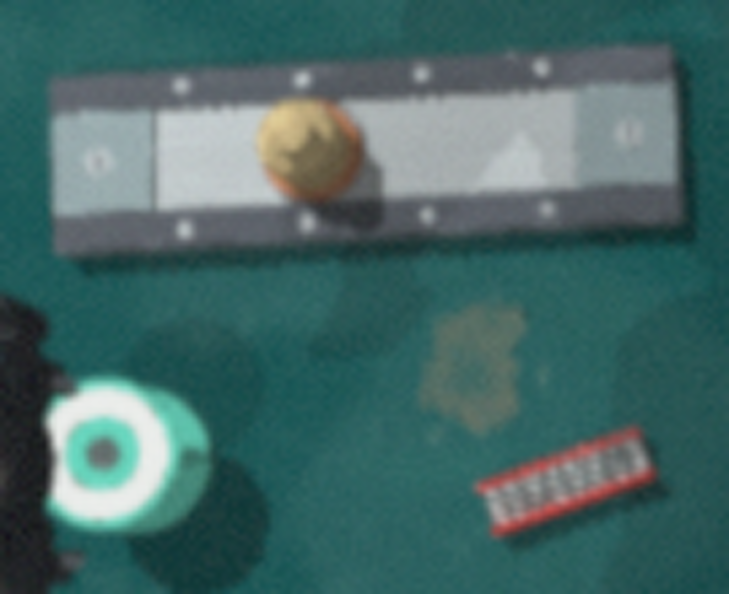

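```bash
python3 - <<'E'
from h import *
q=np.linspace(0,6.28,80)
def bb(c,W,rr,hs):
    e=np.array([proj(c,(W[0]+rr*np.cos(a),W[1]+rr*np.sin(a),h)) for a in q for h in hs]);return e.min(0).round(1),e.max(0).round(1)
for f,b,n in(("top8",(190,148,222,176),"t"),("side8",(308,162,332,190),"s")):
    c=np.load(f"pics/{f}.npz");hsv=cv2.cvtColor(c["img"],cv2.COLOR_RGB2HSV)
    for nm,lo,hi in(("brass",(15,40,50),(35,255,255)),("copper",(2,80,50),(14,255,255))):
        m=mask(hsv,lo,hi,b);cs,_=cv2.findContours(m,0,2);k=max(cs,key=cv2.contourArea);x,y,w,h=cv2.boundingRect(k);print(f,nm,(x-.5,y-.5),(x+w-.5,y+h-.5),cv2.contourArea(k))
    W=(.5492,.1857);print("pred body",bb(c,W,.02,(.024,.054)),"disc",bb(c,W,.025,(.024,.018)),"head",proj(c,(*W,.082)))
c=np.load("pics/top8.npz")
g=lambda a,b:((a+.5)/5.4-.5+150,(b+.5)/5.4-.5+135)
print("disc visible arc right/bottom edge",g(364,153),g(312,201))
E
```

```text
top8 brass (197.5, 152.5) (214.5, 170.5) 198.5
top8 copper (199.5, 153.5) (216.5, 171.5) 29.0
pred body (array([197.5, 153.2]), array([214.9, 169.9])) disc (array([198.1, 153.3]), array([217.2, 172.1])) head [202.86697334 158.87412879]
side8 brass (308.5, 161.5) (330.5, 182.5) 173.5
side8 copper (312.5, 178.5) (325.5, 184.5) 17.0
pred body (array([312.4, 170.1]), array([323.5, 181.9])) disc (array([311. , 177.1]), array([324.7, 183.9])) head [318.18545477 164.94883905]
disc visible arc right/bottom edge (217.0, 162.92592592592592) (207.37037037037038, 171.8148148148148)
```

```bash
python3 - <<'E'
from cell import r
print(r.finish_job(), r.get_state()["clock"])
E
```

```text
the job is handed in; nothing more can be done
the job is handed in; nothing more can be done
```

The disc is fully home in the pocket, the brass weight stands upright on its middle, and the job is handed in. The last clock reading before hand-in was 19.4 s of the 64 s allowed.

- **Sliding:** I pushed the disc along the channel with the shut fingers. Readings taken between moves were about 1–3 N while it slid and 5.2 N at most, when it stopped against the pocket wall.
- **Disc check:** Averaged depth put the disc top about 8 mm above the floor, 4 mm lower than before, with a slope under 0.5%. It lies about 26 mm along +y from fixture_mid.
- **Weight:** I gripped it by the body and lowered it until I felt light contact, with the wrist force going from −5 to about +2.5 N. Then I opened the fingers and rose straight up.
- **Final check:** In both views the weight and disc outlines agree with a centred placing to about 1 px (1–2 mm), and the weight looks upright.
- **Not fully confirmed:** The side-view colour mask for the weight merged with the screwdriver behind it. For that view I judged the width from the zoomed picture instead.
- **Bystanders:** I never moved low near the reel, hex keys or side cutters. I did not measure their positions again. In the last picture the gripper, well above the reel, hides part of it.

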